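# Nip a book's spine in the locking clamp

## Robot

A 6-joint arm with a two-finger parallel gripper is mounted at the origin on the work surface. World frame = base frame: x ahead of the robot, y to its left, z up, the work surface at z = 0. Lengths are in m, angles in rad, forces in N, time in s.
With the tool pointing down it reaches from about 0.425 to 0.95 m from the base axis. Payload 3.5 kg.
Tool frame: the origin (TCP) lies midway between the tips of the shut fingers; the grasp point (between the pads) lies 19 mm behind it; z points along the fingers, y is the line along which they close (so a half turn about z gives the same grasp; the last joint's range is limited). The gripper opens to 85 mm and grips with 20 to 120 N. Pads are 22 mm wide; open, the fingers measure 114 mm over their backs; the gripper's body (76 mm by 85 mm) begins 54 mm behind the grasp point. The pads swing forward as they close: fully open they stand 13 mm farther back than shut.
Start: joints at [-1.4, 0.286, 1.577, -0, 1.279, -0.15], TCP at [0.213, -0.641, 0.231] pointing down, gripper open.
Joint ranges: [-2.77, 2.77], [-0.9, 2.22], [0.21, 2.48], [-1.53, 4.67], [0.24, 2.81], [-2.84, 2.84]. Speed limits (rad/s): [2.79, 2.79, 3.14, 3.14, 3.14, 3.14].

## Interface

Orientations are given as a unit quaternion [x, y, z, w].
In Python, from plant import ctrl, cams, order gives the robot as it stands.
- The arm moves only by the tool move_arm, never from a script. Its argument "plan" is one flat list of numbers, 7 for each row, row after row: the shift along the world's x, y, z in mm, then the turn, a rotation vector about the world's x, y, z in degrees, then the finger opening in mm, from 0 to 85.4. A call has 1 to 12 rows; each row shifts and turns the commanded pose from where the row before left it; what a row does not reach is not made up. A row lasts 1/10 s, in which the tool goes at most 50 mm and 8.59 degrees, less where a joint would pass 70% of its speed; a pose out of reach is approached as far as the arm can. A call is refused whole if a number of a shift passes 50 or a number of a turn 8.59, either way. A call with a gripper value outside its range is refused whole. The fingers move at their own pace and stop on an object; "newtons" is the grip in N (left out, the last holds). Time passes only in rows, so rows that do not move let the fingers close. It gives the time, the measured TCP pose, the force, the opening and the grip force at its end, in the units of the state.
- ctrl.get_state(): the state, without advancing time (a new reading comes with each control period).
- cams.read_camera(name): name is "scene" or "side" or "wrist"; returns a dict with "color" (420x560x3 uint8, red, green, blue), "fov_y" (degrees; the focal length in pixels is half the picture's height over the tangent of half this angle, whatever the lens; pixels are square), "cx", "cy" (the principal point, pixels), "k1" (the pictures are not rectified: a ray, as slopes to the right and down, at radius r is drawn at 1 + k1 r^2 times it, then the intrinsics apply), "origin" and "orientation" of the camera in the world; the wrist camera has in their place "T_tool_cam" (4x4, takes a point from camera to tool coordinates, whose origin is the TCP and whose axes are the flange's). Camera axes: x right, y up, looking along -z (the intrinsics and any distortion apply to the point x, -y, -z); pixel columns grow to the right and rows downward; lengths in m; the calibration is good to about 2 mm. A picture is of the moment at which its call begins: read the wrist's pose just before it. There is no depth.
- order.sign_off(): hands the job in; it is judged then, once.
The state is a dict: "time": time; "qpos": joint angles; "dq": joint speeds; "joint_efforts": joint torques, N m; "eef_pos": TCP position; "tcp_rot": TCP orientation; "contact_force": force on the tool from outside, world axes, zero at the start; "wrist_torque": the same for the moment, N m; "opening": opening from 0.0 (shut) to 1.0 (fully open); "finger_force": force on a finger pad.
Only numpy, scipy, OpenCV 4.12 (cv2) and the standard library are available. Lean on these libraries where they do the work, as an engineer would, in place of code of your own. Each camera call takes 0.05 s, during which the arm holds its last target. There are 200 camera calls.

## Task

Slide the small red book along its channel, spine first, until it is fully home, and press it against the depth stop there for a moment, lightly (a few newtons, never over 10) but so that it really bears on it. Then squeeze the two red handles of the locking clamp together until they go over centre and lock, let go so that the clamp holds the book by itself for a second or so, and afterwards pull the yellow-knobbed release lever outwards so that the jaws spring open. Squeeze and pull with no more than about 25 N, leave the book standing home in the open clamp, and do not disturb the other things on the table.

Things in the scene. Friction and masses are not known exactly. Their poses are not given: they have to be found in the camera images.
- nipper: Locking clamp on a grey base plate 170 x 400 x 8 mm, fixed on the table, its place and yaw different each time. Origin: on its underside, midway along y, 105 mm from its -x edge; +y runs from the handles to the jaws and the book channel, z up. All x, y, z below are in this frame. The handles turn on upright pins at x = -7.5 (near) and +7.5 mm (far), y = 0, and run towards -y, nearly parallel to y when locked.
- channel (a point): Point on the channel floor (plate top, z = 8 mm) at x = 0, y = 150. Low wood guides up to z = 22 have their faces at x = +16 and -20 mm (y 80 to 198). The fixed steel jaw's face is at x = +16 too (y 30 to 62, up to z = 44). The book slides towards -y.
- pad: Brass pad of the moving jaw, 5 x 20 x 24 mm (y 37 to 57, z 14 to 38); origin: middle of the face that presses the book. Open, the face is at x = -23.5 mm; squeezing the handles moves it towards +x. Locked, it presses the book on the fixed jaw with about 21 N.
- stop: Aluminium depth stop, 22 mm wide (x), 12 deep, 44 tall, in the channel; fixed during a run, set to a different depth each time. Axes as the nipper's. Origin: foot of the middle of its +y face, which the book's spine must touch.
- book: Loose red hard-bound book, 30 mm thick (x), 90 mm spine to fore-edge (y), 70 mm tall, 0.14 to 0.28 kg, standing in the channel 3 to 8 cm short of the stop. Origin: centre of its underside; spine on its -y side. Pinch it from above across its thickness, not too high or it tips. Over 12 N on the stop crushes the spine; 3 to 6 N for half a second seats it.
- spine (a point): Point on the middle of the book's spine face, 30 mm above its foot. The book is fully home when this is at the stop's face (within 2.5 mm along y).
- handle (a joint): Angle by which each handle is closed, rad: 0 open (spring held), 0.165 dead centre, 0.20 locked on its end stop. Both handles move alike and together. They resist more and more (with the book in, up to 6 to 8 N at each grip), then snap past dead centre and stay locked.
- grip_near: Red grip of the near handle (nipper's -x side), 9 mm thick, 72 mm long (y), z 22 to 44 mm. Origin: its centre, 81 mm from the handle's pin; y axis along the handle. Never load it with more than 25 N.
- grip_far: Red grip of the far handle (nipper's +x side), same size, mirrored. Over their outer faces the two grips measure about 57 mm at their middles when open and 24 mm when locked; squeeze them from both sides, from above. Never load it with more than 25 N.
- release (a joint): Angle of the release lever against the near handle, rad: 0 at rest (light spring), 0.35 pulled to its end. Pulled further it draws the near handle back over dead centre (about 8 N at the knob when locked) and the clamp springs open.
- knob: Upright yellow round knob, 14 mm wide, 40 mm tall (z 22 to 62), on the end of the steel release lever, 85 mm from the lever's pin, which is on the near handle 75 mm from the handle's pin. Origin: centre of its lower end. Pull it away from the far handle (towards -x): 30 mm takes up the lever, 6 to 10 mm more trips the clamp, which then moves on by itself. Never over 25 N, pinch too.
- paste_jar: Clear paste jar with red lid, 52 mm wide, 65 mm tall; loose, to be left alone. Origin: centre of its underside.
- weight: Brass weight with a knob, 48 mm wide, 58 mm tall; loose, to be left alone. Origin: centre of its underside.
- green_book: Small green book lying flat, 80 x 60 x 24 mm; loose, to be left alone. Origin: centre of its underside.
- clasp_box: Red clasp box, 50 x 50 x 28 mm; loose, to be left alone. Origin: centre of its underside.
- bone_folder: Cream bone folder, 140 x 20 x 5 mm; loose, to be left alone. Origin: centre of its underside.
- pencil: Yellow pencil, 160 mm; loose, to be left alone. Origin: centre of its underside.
- paste_brush: Brush lying flat; loose, to be left alone. Origin: centre of its underside.
- slip_book: Flat red book, 100 x 130 x 22 mm, on the light box; loose, to be left alone. Origin: centre of its underside.

How it is judged:
By the outcome, as a careful person would: the job done as asked, in the order asked, and still so for the second after the job is handed in, with the robot touching nothing.
It also fails if it takes over 58 s, if anything falls off the work surface, if the arm or the gripper's body presses on something with over 40 N, if the wrist force passes 120 N, or if a joint passes its speed limit or range.

## Working session

There is one attempt and no reset: what is moved stays moved. The work goes in short steps, Python scripts to look and compute and a tool call to move; the robot and the scene stay as the last step left them, time stands still between calls to the robot, and variables do not carry over. Pictures are saved under pics/ and viewed, at most 10 in all, crops included, and the job is handed in when it is done.

Besides the shell and the picture viewer there is one more tool, called after "Call:" in YAML: its name, and indented under it one key for each argument. move_arm: Moves the arm, as the interface text tells. Its arguments: {"type":"object","properties":{"plan":{"type":"array","items":{"type":"number"}},"newtons":{"type":"number"}},"required":["plan"]}

```bash
mkdir -p pics; ls; python3 - <<'E'
from plant import ctrl,cams
import cv2,numpy as np
s=ctrl.get_state();print({k:np.round(v,3).tolist() for k,v in s.items()})
for n in ["scene","side"]:
    c=cams.read_camera(n);cv2.imwrite(f"pics/{n}0.png",c["color"][:,:,::-1])
    print(n,{k:(np.round(v,4).tolist()) for k,v in c.items() if k!="color"})
c=cams.read_camera("wrist");print({k:(np.round(v,4).tolist()) for k,v in c.items() if k!="color"})
E
```

```text
pics
{'time': 0.0, 'qpos': [-1.4, 0.287, 1.578, 0.0, 1.279, -0.15], 'dq': [0.001, -0.0, 0.002, 0.001, 0.0, 0.001], 'joint_efforts': [0.001, -40.598, -29.263, -0.0, 0.006, 0.0], 'eef_pos': [0.213, -0.64, 0.23], 'tcp_rot': [0.987, 0.16, 0.0, -0.001], 'contact_force': [-0.239, -0.254, 0.051], 'wrist_torque': [0.019, -0.023, -0.024], 'finger_force': 0.0, 'opening': 1.001}
scene {'fov_y': 53.7611, 'cx': 284.6626, 'cy': 203.3943, 'k1': -0.0018, 'origin': [1.2715, -0.0482, 1.199], 'orientation': [0.1992, 0.1941, 0.6568, 0.7008]}
side {'fov_y': 53.0667, 'cx': 277.8858, 'cy': 208.1186, 'k1': -0.114, 'origin': [0.0405, -0.8499, 1.0096], 'orientation': [0.3823, -0.1081, -0.2251, 0.8896]}
{'fov_y': 58.7624, 'cx': 276.6793, 'cy': 214.3163, 'k1': -0.0039, 'T_tool_cam': [[-0.0, 0.9576, 0.288, 0.0729], [1.0, -0.0002, 0.0005, 0.0004], [0.0006, 0.288, -0.9576, -0.1424], [0.0, 0.0, 0.0, 1.0]]}
```

View pics/scene0.png

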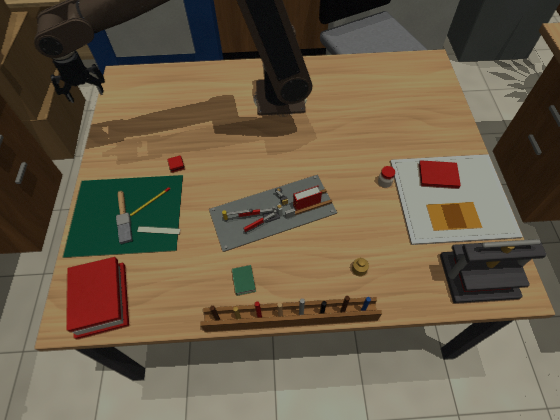

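View pics/side0.png

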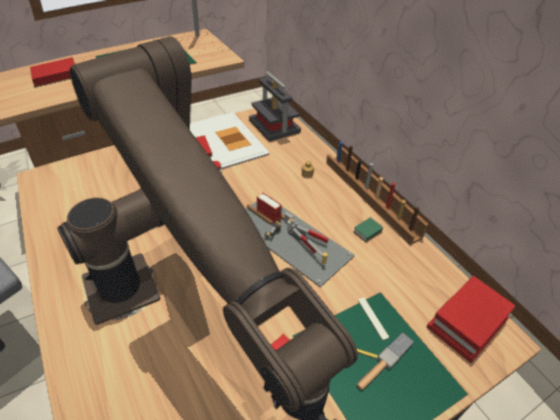

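The scene view shows the plate with corners near (210,212), (320,178), (335,212) and (225,246). The red book is at about (308,198), the handles at about (255,215) and the yellow knob at about (225,215). The side view shows the same layout, and the paste jar and weight stand clear of the clamp.

```bash
cat > h.py <<'E'
import numpy as np,cv2
from scipy.spatial.transform import Rotation as R
from plant import ctrl,cams
def shot(n,save=None):
    s=ctrl.get_state();c=cams.read_camera(n)
    if n=="wrist":
        T=np.eye(4);T[:3,:3]=R.from_quat(s["tcp_rot"]).as_matrix();T[:3,3]=s["eef_pos"];T=T@c["T_tool_cam"]
        c["M"],c["o"]=T[:3,:3],T[:3,3]
    else: c["M"],c["o"]=R.from_quat(c["orientation"]).as_matrix(),np.array(c["origin"])
    c["f"]=210/np.tan(np.radians(c["fov_y"])/2)
    if save: cv2.imwrite(save,c["color"][:,:,::-1])
    return c
def K(c): return np.array([[c["f"],0,c["cx"]],[0,c["f"],c["cy"]],[0,0,1]]),np.array([c["k1"],0,0,0,0.])
def cast(c,uv,z):
    k,d=K(c);p=cv2.undistortPoints(np.array(uv,float).reshape(-1,1,2),k,d)[:,0]
    r=np.c_[p[:,0],-p[:,1],-np.ones(len(p))]@c["M"].T
    return c["o"]+r*((z-c["o"][2])/r[:,2])[:,None]
def proj(c,P):
    q=(np.atleast_2d(P)-c["o"])@c["M"];q=q*[1,-1,-1];k,d=K(c)
    return cv2.projectPoints(q,np.zeros(3),np.zeros(3),k,d)[0][:,0]
def hsv(c): return cv2.cvtColor(c["color"],cv2.COLOR_RGB2HSV)
def blobs(m,amin=15):
    n,l,st,ce=cv2.connectedComponentsWithStats(m.astype(np.uint8))
    return [(st[i].tolist(),np.round(ce[i],1).tolist()) for i in range(1,n) if st[i,4]>=amin]
E
python3 - <<'E'
from h import *
c=shot("scene");H=hsv(c)
m=np.zeros((420,560),np.uint8);g=(H[...,1]<60)&(H[...,2]>60);m[170:255,200:345]=g[170:255,200:345]
m=cv2.morphologyEx(m,cv2.MORPH_CLOSE,np.ones((15,15)))
n,l,st,ce=cv2.connectedComponentsWithStats(m);i=1+st[1:,4].argmax()
cn=cv2.findContours((l==i).astype(np.uint8),0,2)[0][0]
P=cast(c,cn[:,0],0.008)[:,:2]*1000
r=cv2.minAreaRect(P.astype(np.float32));print(st[i],r,cv2.boxPoints(r).round(0).tolist())
y=(H[...,0]>20)&(H[...,0]<32)&(H[...,1]>190)&(H[...,2]>150);y[:170]=0;y[255:]=0;y[:,:205]=0;y[:,345:]=0
for b in blobs(y,4):print("yel",b,cast(c,[b[1]],.062).round(3))
rd=((H[...,0]<6)|(H[...,0]>174))&(H[...,1]>150);rd[:170]=0;rd[255:]=0;rd[:,:205]=0;rd[:,345:]=0
for b in blobs(rd):print("red",b,cast(c,[b[1]],.04).round(3))
E
```

```text
[ 209  175  128   76 5097] ((545.3894653320312, -57.68287658691406), (170.31393432617188, 398.28033447265625), 17.18893051147461) [[405.0, 107.0], [523.0, -273.0], [686.0, -223.0], [568.0, 158.0]]
red ([293, 192, 29, 17, 265], [307.1, 200.5]) [[0.533 0.06  0.04 ]]
red ([239, 210, 21, 7, 80], [249.7, 213.0]) [[ 0.569 -0.131  0.04 ]]
red ([244, 218, 20, 14, 92], [253.4, 224.4]) [[ 0.612 -0.12   0.04 ]]
```

Call:
move_arm:
  plan: [20, 43, 1, 0, 0, 5.55, 85, 20, 43, 1, 0, 0, 5.55, 85, 20, 43, 1, 0, 0, 5.55, 85, 20, 43, 1, 0, 0, 5.55, 85, 20, 43, 1, 0, 0, 5.55, 85, 20, 43, 1, 0, 0, 5.55, 85, 20, 43, 1, 0, 0, 5.55, 85, 20, 43, 1, 0, 0, 5.55, 85]

```text
time: 1.0
eef_pos: [0.3732, -0.2947, 0.2393]
tcp_rot: [0.853, 0.522, 0.0, 0.0]
contact_force: [0.8, 1.0, 0.1]
opening: 0.999
finger_force: 0.0
```

Call:
move_arm:
  plan: [20, 43, 1, 0, 0, 5.55, 85, 20, 43, 1, 0, 0, 5.55, 85, 20, 43, 1, 0, 0, 5.55, 85, 20, 43, 1, 0, 0, 5.55, 85, 20, 43, 1, 0, 0, 5.55, 85, 20, 43, 1, 0, 0, 5.55, 85, 20, 43, 1, 0, 0, 5.55, 85, 17, 46, 1, 0, 0, 5.55, 85, 0, 0, 0, 0, 0, 0, 85, 0, 0, 0, 0, 0, 0, 85]

```text
time: 2.0
eef_pos: [0.5297, 0.0516, 0.247]
tcp_rot: [0.593, 0.806, -0.0, -0.0]
contact_force: [0.5, 0.3, -0.4]
opening: 0.991
finger_force: 0.0
```

```bash
cat >> h.py <<'E'
# nipper frame (mm)
class N: o=np.array([564.5,-51.8]);yaw=np.radians(17.2)
def ax(): return np.array([[np.cos(N.yaw),np.sin(N.yaw)],[-np.sin(N.yaw),np.cos(N.yaw)]])
def toN(P): P=np.atleast_2d(P)*1000; return np.c_[(P[:,:2]-N.o)@ax().T,P[:,2]]
def toW(p): p=np.atleast_2d(p).astype(float); return np.c_[N.o+p[:,:2]@ax(),p[:,2]]/1000
def st():
    s=ctrl.get_state();p=toN(s["eef_pos"])[0];M=R.from_quat(s["tcp_rot"]).as_matrix()
    print("t",round(s["time"],2),"tcpN",p.round(1),"yawtool",round(np.degrees(np.arctan2(M[1,0],M[0,0])),2),"tilt",M[:2,2].round(4),"F",np.round(s["contact_force"],1),"op",round(s["opening"]*85.4,1),"ff",round(s["finger_force"],1),"q6",round(s["qpos"][5],2))
E
python3 - <<'E'
from h import *
st();c=shot("wrist","pics/w1.png")
E
```

```text
t 2.0 tcpN [ -2.6 109.  247. ] yawtool 107.32 tilt [-0.0009 -0.0004] F [ 0.5  0.3 -0.4] op 84.6 ff 0.0 q6 -0.4
```

View pics/w1.png

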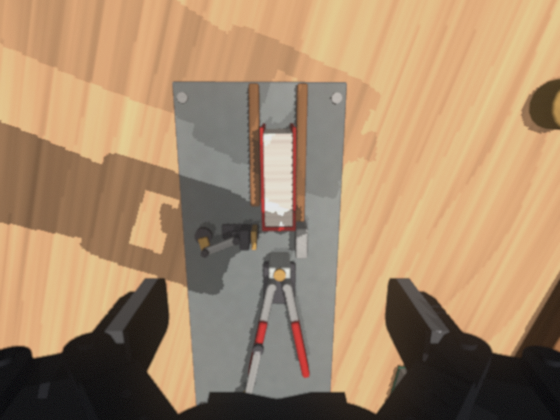

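The wrist view shows the plate's far corners at (174,82) and (346,82). The book top covers columns 260–297 and rows 125–231. The jaws are at about row 238, the likely stop at about (280,270), and the grips at about (262,335) and (300,345).

```bash
python3 - <<'E'
from h import *
c=shot("wrist");H=hsv(c)
print("plate corners",toN(cast(c,[[174,82],[346,82]],.008)).round(1).tolist())
# plate side edges by grey mask
g=(H[...,1]<70)
for v in (120,150,180,):
    row=np.where(g[v,160:360])[0]+160;print(v,row.min(),row.max(),toN(cast(c,[[row.min(),v],[row.max()+1,v]],.008)).round(1)[:,:2].tolist())
rd=((H[...,0]<7)|(H[...,0]>173))&(H[...,1]>150)
for b in blobs(rd,20):
    x,y,w,h,_=b[0];z=.078 if y<230 else .044
    print(b,z,toN(cast(c,[[x,y],[x+w,y],[x+w,y+h],[x,y+h]],z)).round(1)[:,:2].tolist())
im=cv2.resize(c["color"][215:395,190:350,::-1],None,fx=4.2/1.26,fy=4.2/1.26,interpolation=cv2.INTER_CUBIC);cv2.imwrite("pics/w1c.png",im);print(im.shape)
print("proj: stop y=25 face z44 / pins",proj(c,toW([[0,25,44],[0,37,44],[0,0,30],[16,62,44],[-23.5,47,38]])).round(0).tolist())
E
```

```text
plate corners [[-103.0, 200.0, 8.0], [63.1, 199.9, 8.0]]
120 176 344 [[-103.8, 164.3], [64.0, 164.3]]
150 178 343 [[-104.1, 134.7], [64.5, 134.8]]
180 180 341 [[-104.3, 103.8], [64.0, 103.8]]
([260, 126, 4, 89, 197], [261.7, 164.5]) 0.078 [[-17.3, 162.6], [-14.1, 162.6], [-14.8, 86.9], [-18.3, 86.9]]
([293, 126, 4, 84, 172], [294.6, 161.8]) 0.078 [[9.5, 162.6], [12.8, 162.6], [13.9, 91.5], [10.4, 91.5]]
([264, 225, 31, 5, 72], [278.6, 227.5]) 0.078 [[-14.9, 77.8], [12.3, 77.8], [12.4, 73.1], [-15.0, 73.1]]
([293, 321, 17, 55, 391], [300.9, 347.7]) 0.044 [[13.5, -40.4], [31.5, -40.4], [33.3, -110.4], [14.4, -110.4]]
([256, 322, 11, 21, 149], [261.3, 331.7]) 0.044 [[-25.7, -41.7], [-14.0, -41.7], [-14.2, -67.6], [-26.1, -67.6]]
(600, 533, 3)
proj: stop y=25 face z44 / pins [[280.0, 264.0], [280.0, 253.0], [280.0, 280.0], [297.0, 229.0], [257.0, 242.0]]
```

View pics/w1c.png

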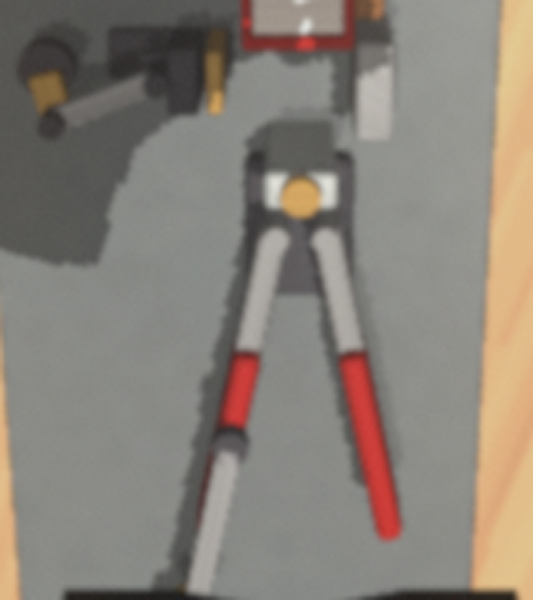

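Call:
move_arm:
  plan: [-4, 12, -43, 0, 0, 0, 55, -3, 13, -43, 0, 0, 0, 55, 0, 0, -43, 0, 0, 0, 55, 0, 0, -43, 0, 0, 0, 55, 0, 0, -43, 0, 0, 0, 55, 0, 0, 0, 0, 0, 0, 55, 0, 0, 0, 0, 0, 0, 26, 0, 0, 0, 0, 0, 0, 26, 0, 0, 0, 0, 0, 0, 26, 0, 0, 0, 0, 0, 0, 26]
  newtons: 20

```text
time: 3.1
eef_pos: [0.5247, 0.0751, 0.0349]
tcp_rot: [0.594, 0.805, 0.001, 0.002]
contact_force: [-0.3, -1.9, 3.7]
opening: 0.345
finger_force: 28.0
```

```bash
python3 - <<'E'
from h import *
st();c=shot("wrist")
H=hsv(c);rd=((H[...,0]<7)|(H[...,0]>173))&(H[...,1]>150)
for b in blobs(rd,60):print(b)
print("stop top edge row@44,52:",[toN(cast(c,[[280,v]],z)).round(1)[0,:2].tolist() for v,z in []])
cv2.imwrite("pics/w2.png",c["color"][:,:,::-1])
E
```

```text
t 3.1 tcpN [ -0.4 133.   34.9] yawtool 107.18 tilt [ 0.0047 -0.0006] F [-0.3 -1.9  3.7] op 29.5 ff 28.0 q6 -0.35
([226, 201, 23, 191, 1520], [234.6, 296.8])
([315, 247, 13, 145, 1056], [320.7, 320.4])
stop top edge row@44,52: []
```

Call:
move_arm:
  plan: [1.5, -4.8, 0, 0, 0, 0, 26, 1.5, -4.8, 0, 0, 0, 0, 26, 1.5, -4.8, 0, 0, 0, 0, 26, 1.5, -4.8, 0, 0, 0, 0, 26, 1.5, -4.8, 0, 0, 0, 0, 26, 1.5, -4.8, 0, 0, 0, 0, 26, 1.5, -4.8, 0, 0, 0, 0, 26, 1.5, -4.8, 0, 0, 0, 0, 26, 0, 0, 0, 0, 0, 0, 26, 0, 0, 0, 0, 0, 0, 26]

```text
time: 4.15
eef_pos: [0.5367, 0.038, 0.0349]
tcp_rot: [0.594, 0.805, 0.002, 0.001]
contact_force: [-1.3, 4.7, 7.4]
opening: 0.347
finger_force: 28.4
```

```bash
python3 - <<'E'
from h import *
st();print((ctrl.get_state()["contact_force"][:2]@ax().T).round(2))
for n in ["scene","side"]:
    c=shot(n)
    print(n,proj(c,toW([[0,22,52],[0,67,78]])).round(0).tolist())
c=shot("side");u,v=proj(c,toW([[0,40,40]]))[0].astype(int)
a=cv2.resize(c["color"][v-35:v+35,u-45:u+45,::-1],None,fx=6,fy=6,interpolation=cv2.INTER_CUBIC);cv2.imwrite("pics/s2.png",a)
E
```

```text
t 4.15 tcpN [ 0.  94.  34.9] yawtool 107.16 tilt [0.0041 0.0014] F [-1.3  4.7  7.4] op 29.6 ff 28.4 q6 -0.42
[0.1  4.84]
scene [[280.0, 207.0], [293.0, 198.0]]
side [[290.0, 220.0], [280.0, 207.0]]
```

View pics/s2.png

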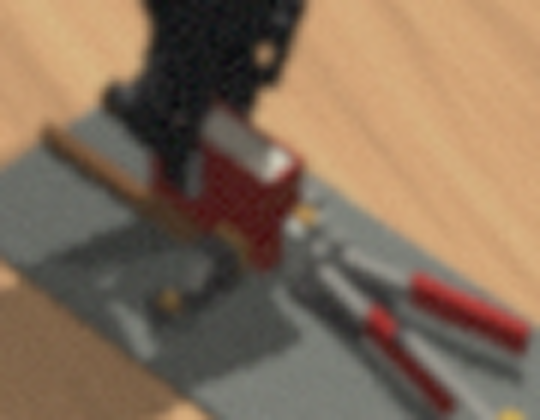

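The side crop shows the book's spine still about a centimetre short of the stop, which is the pale block with the brass screw at about (305,215). The resistance is mostly friction, because the tool is pushing down with 7 N. I'll ease the height first.

Call:
move_arm:
  plan: [0, 0, 0.7, 0, 0, 0, 26, 0, 0, 0.7, 0, 0, 0, 26, 0, 0, 0, 0, 0, 0, 26]

```text
time: 4.6
eef_pos: [0.5362, 0.0373, 0.035]
tcp_rot: [0.593, 0.805, 0.001, 0.001]
contact_force: [1.1, 2.5, 4.7]
opening: 0.349
finger_force: 28.2
```

```bash
python3 - <<'E'
from h import *
st();print((ctrl.get_state()["contact_force"][:2]@ax().T).round(2))
E
```

```text
t 4.6 tcpN [-0.7 93.5 35. ] yawtool 107.19 tilt [0.0032 0.0003] F [1.1 2.5 4.7] op 29.8 ff 28.2 q6 -0.42
[1.79 2.1 ]
```

Call:
move_arm:
  plan: [0, 0, 0.8, 0, 0, 0, 26, 0, 0, 0.8, 0, 0, 0, 26, 0.6, -1.9, 0, 0, 0, 0, 26, 0.6, -1.9, 0, 0, 0, 0, 26, 0.6, -1.9, 0, 0, 0, 0, 26, 0, 0, 0, 0, 0, 0, 26]

```text
time: 5.2
eef_pos: [0.5361, 0.0312, 0.035]
tcp_rot: [0.594, 0.805, -0.0, -0.001]
contact_force: [-1.7, 2.9, 3.3]
opening: 0.348
finger_force: 28.0
```

```bash
python3 - <<'E'
from h import *
st();print((ctrl.get_state()["contact_force"][:2]@ax().T).round(2))
E
```

```text
t 5.2 tcpN [-2.5 87.7 35. ] yawtool 107.16 tilt [-0.0016  0.0001] F [-1.7  2.9  3.3] op 29.7 ff 28.0 q6 -0.43
[-0.76  3.32]
```

Call:
move_arm:
  plan: [0, 0, 0.8, 0, 0, 0, 26, 0.3, -0.95, 0, 0, 0, 0, 26, 0.3, -0.95, 0, 0, 0, 0, 26, 0, 0, 0, 0, 0, 0, 26]

```text
time: 5.6
eef_pos: [0.5369, 0.0291, 0.0355]
tcp_rot: [0.594, 0.805, -0.0, -0.0]
contact_force: [0.0, -0.4, -2.4]
opening: 0.348
finger_force: 27.3
```

```bash
python3 - <<'E'
from h import *
st();print((ctrl.get_state()["contact_force"][:2]@ax().T).round(2))
E
```

```text
t 5.6 tcpN [-2.5 85.4 35.5] yawtool 107.17 tilt [-0.001  -0.0003] F [ 0.  -0.4 -2.4] op 29.7 ff 27.3 q6 -0.43
[-0.11 -0.39]
```

Call:
move_arm:
  plan: [0.3, -0.95, 0, 0, 0, 0, 26, 0.3, -0.95, 0, 0, 0, 0, 26, 0, 0, 0, 0, 0, 0, 26]

```text
time: 5.9
eef_pos: [0.537, 0.0289, 0.0358]
tcp_rot: [0.594, 0.805, 0.0, -0.002]
contact_force: [-1.8, 5.3, -0.7]
opening: 0.348
finger_force: 27.5
```

```bash
python3 - <<'E'
from h import *
st();print((ctrl.get_state()["contact_force"][:2]@ax().T).round(2))
E
```

```text
t 5.9 tcpN [-2.4 85.3 35.8] yawtool 107.14 tilt [-0.0023  0.0028] F [-1.8  5.3 -0.7] op 29.8 ff 27.5 q6 -0.44
[-0.19  5.61]
```

Call:
move_arm:
  plan: [-0.1, 0.3, -0.4, 0, 0, 0, 26, 0, 0, 0, 0, 0, 0, 26, 0, 0, 0, 0, 0, 0, 26, 0, 0, 0, 0, 0, 0, 26, 0, 0, 0, 0, 0, 0, 26, 0, 0, 0, 0, 0, 0, 26, 0, 0, 0, 0, 0, 0, 26, 0, 0, 0, 0, 0, 0, 26]

```text
time: 6.7
eef_pos: [0.537, 0.029, 0.0356]
tcp_rot: [0.594, 0.805, 0.0, -0.001]
contact_force: [-2.6, 3.7, -0.2]
opening: 0.348
finger_force: 27.6
```

```bash
python3 - <<'E'
from h import *
st();print((ctrl.get_state()["contact_force"][:2]@ax().T).round(2))
E
```

```text
t 6.7 tcpN [-2.4 85.3 35.6] yawtool 107.16 tilt [-0.0021  0.002 ] F [-2.6  3.7 -0.2] op 29.7 ff 27.6 q6 -0.44
[-1.35  4.27]
```

The book bore on the stop at 4–5 N for about 0.8 s. Next I release it, rise, and go over the handles.

Call:
move_arm:
  plan: [0, 0, 0, 0, 0, 0, 50, 0, 0, 0, 0, 0, 0, 60, 0, 0, 0, 0, 0, 0, 60, 0, 0, 30, 0, 0, 0, 60, 0, 0, 45, 0, 0, 0, 60, 0, 0, 40, 0, 0, 0, 80, 13.1, -40.4, 0, 0, 0, 0, 80, 13.1, -40.4, 0, 0, 0, 0, 80, 13.2, -40.4, 0, 0, 0, 0, 80, 13.2, -40.4, 0, 0, 0, 0, 80, 0, 0, 0, 0, 0, 0, 80, 0, 0, 0, 0, 0, 0, 80]

```text
time: 7.9
eef_pos: [0.5904, -0.1349, 0.1506]
tcp_rot: [0.594, 0.804, 0.0, -0.0]
contact_force: [0.1, -0.3, 0.1]
opening: 0.937
finger_force: 0.0
```

```bash
python3 - <<'E'
from h import *
st();c=shot("wrist","pics/w3.png");H=hsv(c)
rd=((H[...,0]<7)|(H[...,0]>173))&(H[...,1]>150)
for b in blobs(rd,60):
    cn=cv2.minAreaRect(np.argwhere(rd[b[0][1]:b[0][1]+b[0][3],b[0][0]:b[0][0]+b[0][2]])[:,::-1].astype(np.float32));bx=cv2.boxPoints(cn)+b[0][:2]
    print(b,toN(cast(c,bx,.044)).round(1)[:,:2].tolist())
y=(H[...,0]>20)&(H[...,0]<34)&(H[...,1]>170)&(H[...,2]>110)
for b in blobs(y,20):print("yel",b,toN(cast(c,[b[1]],.062)).round(1))
s=shot("scene");H=hsv(s);rd=((H[...,0]<6)|(H[...,0]>174))&(H[...,1]>150);rd[:170]=0;rd[255:]=0;rd[:,:205]=0;rd[:,345:]=0
for b in blobs(rd):print("red",b)
E
```

```text
t 7.9 tcpN [  0.2 -87.  150.6] yawtool 107.06 tilt [-0.0001  0.0002] F [ 0.1 -0.3  0.1] op 80.0 ff 0.0 q6 -0.69
([243, 0, 57, 24, 482], [270.4, 16.3]) [[-20.0, 44.5], [13.3, 44.4], [13.5, 32.0], [-20.4, 32.1]]
([240, 148, 17, 37, 421], [248.0, 165.4]) [[-26.2, -65.8], [-21.0, -41.9], [-13.1, -43.4], [-18.1, -67.4]]
([296, 148, 26, 96, 1057], [308.9, 193.3]) [[11.7, -43.6], [19.3, -42.2], [33.3, -109.4], [25.1, -111.0]]
red ([279, 197, 29, 19, 229], [294.8, 204.1])
red ([239, 209, 21, 8, 81], [249.6, 213.0])
red ([244, 218, 19, 14, 93], [253.2, 224.5])
```

View pics/w3.png

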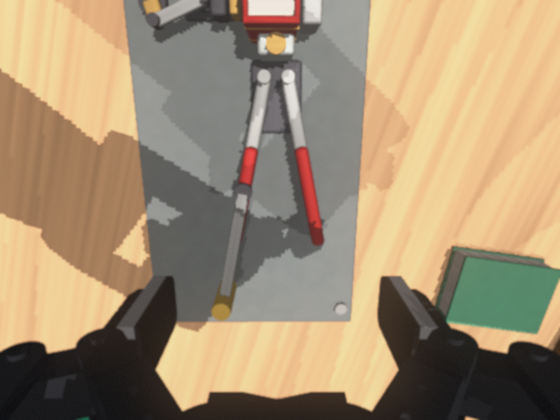

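The view shows the far grip from (300,148) to (318,243), the lever lying on top of the near grip with its pin at (243,187), and the knob at (223,308). The book's spine is up against the stop at about (276,45). I descend astride the grips and begin the squeeze.

Call:
move_arm:
  plan: [-1.5, 1.6, -44, 0, 0, 0, 80, 0, 0, -44, 0, 0, 0, 80, 0, 0, -44, 0, 0, 0, 80, 0, 0, 0, 0, 0, 0, 70, 0, 0, 0, 0, 0, 0, 64, 0, 0, 0, 0, 0, 0, 60, 0, 0, 0, 0, 0, 0, 56, 0, 0, 0, 0, 0, 0, 52, 0, 0, 0, 0, 0, 0, 52]
  newtons: 20

```text
time: 8.9
eef_pos: [0.5894, -0.1326, 0.0212]
tcp_rot: [0.594, 0.805, -0.0, 0.001]
contact_force: [-4.5, 1.3, 3.3]
opening: 0.614
finger_force: 2.4
```

```bash
python3 - <<'E'
from h import *
st();print((ctrl.get_state()["contact_force"][:2]@ax().T).round(2))
E
```

```text
t 8.9 tcpN [ -0.1 -84.6  21.2] yawtool 107.18 tilt [ 0.0012 -0.0011] F [-4.5  1.3  3.3] op 52.4 ff 2.4 q6 -0.69
[-3.93  2.63]
```

Call:
move_arm:
  plan: [-0.7, -0.2, 0, 0, 0, 0, 50, -0.7, -0.2, 0, 0, 0, 0, 48, 0, 0, 0, 0, 0, 0, 46, 0, 0, 0, 0, 0, 0, 44, 0, 0, 0, 0, 0, 0, 42, 0, 0, 0, 0, 0, 0, 42]

```text
time: 9.5
eef_pos: [0.5896, -0.1335, 0.0211]
tcp_rot: [0.593, 0.805, 0.0, 0.003]
contact_force: [-1.7, 0.9, 8.3]
opening: 0.496
finger_force: 6.1
```

```bash
python3 - <<'E'
from h import *
st();print((ctrl.get_state()["contact_force"][:2]@ax().T).round(2))
E
```

```text
t 9.5 tcpN [ -0.2 -85.5  21.1] yawtool 107.2 tilt [ 0.0047 -0.0022] F [-1.7  0.9  8.3] op 42.3 ff 6.1 q6 -0.69
[-1.36  1.34]
```

Call:
move_arm:
  plan: [-0.4, -0.1, 1, 0, 0, 0, 40, 0, 0, 1, 0, 0, 0, 38, 0, 0, 0.5, 0, 0, 0, 36, 0, 0, 0.5, 0, 0, 0, 34, 0, 0, 0.5, 0, 0, 0, 33, 0, 0, 0, 0, 0, 0, 33]

```text
time: 10.1
eef_pos: [0.5893, -0.1336, 0.0226]
tcp_rot: [0.594, 0.805, 0.001, 0.003]
contact_force: [5.6, -1.6, -0.3]
opening: 0.389
finger_force: 2.2
```

```bash
python3 - <<'E'
from h import *
st();print((ctrl.get_state()["contact_force"][:2]@ax().T).round(2))
E
```

```text
t 10.1 tcpN [ -0.5 -85.5  22.6] yawtool 107.16 tilt [ 0.0062 -0.0022] F [ 5.6 -1.6 -0.3] op 33.2 ff 2.2 q6 -0.69
[ 4.91 -3.2 ]
```

Call:
move_arm:
  plan: [0.6, 0.2, 0, 0, 0, 0, 32, 0.4, 0.1, 0, 0, 0, 0, 31, 0, 0, 0, 0, 0, 0, 30, 0, 0, 0, 0, 0, 0, 29, 0, 0, 0, 0, 0, 0, 28, 0, 0, 0, 0, 0, 0, 28]

```text
time: 10.7
eef_pos: [0.5878, -0.1322, 0.022]
tcp_rot: [0.594, 0.805, -0.0, -0.0]
contact_force: [-0.2, -0.1, -0.2]
opening: 0.327
finger_force: 0.0
```

```bash
python3 - <<'E'
from h import *
st();print((ctrl.get_state()["contact_force"][:2]@ax().T).round(2))
E
```

```text
t 10.7 tcpN [ -1.6 -83.7  22. ] yawtool 107.18 tilt [-0.0007  0.0002] F [-0.2 -0.1 -0.2] op 27.9 ff 0.0 q6 -0.69
[-0.19 -0.  ]
```

Contact force dropped to zero at 28 mm, so the handles have snapped over centre. I let go and check.

Call:
move_arm:
  plan: [0, 0, 0, 0, 0, 0, 50, 0, 0, 0, 0, 0, 0, 60, 0, 0, 0, 0, 0, 0, 60, 0, 0, 35, 0, 0, 0, 60, 0, 0, 45, 0, 0, 0, 60, 0, 0, 48, 0, 0, 0, 60, 0, 0, 0, 0, 0, 0, 60, 0, 0, 0, 0, 0, 0, 60, 0, 0, 0, 0, 0, 0, 60, 0, 0, 0, 0, 0, 0, 60, 0, 0, 0, 0, 0, 0, 60]

```text
time: 11.8
eef_pos: [0.5871, -0.132, 0.1482]
tcp_rot: [0.594, 0.805, -0.0, -0.002]
contact_force: [-0.6, 0.4, 0.5]
opening: 0.704
finger_force: 0.0
```

```bash
python3 - <<'E'
from h import *
st();c=shot("wrist","pics/w4.png");H=hsv(c)
rd=((H[...,0]<7)|(H[...,0]>173))&(H[...,1]>150)
for b in blobs(rd,60):
    cn=cv2.minAreaRect(np.argwhere(rd[b[0][1]:b[0][1]+b[0][3],b[0][0]:b[0][0]+b[0][2]])[:,::-1].astype(np.float32));bx=cv2.boxPoints(cn)+b[0][:2]
    print(b,toN(cast(c,bx,.044)).round(1)[:,:2].tolist())
y=(H[...,0]>18)&(H[...,0]<34)&(H[...,1]>150)&(H[...,2]>80);y[:250]=0;y[:,:185]=0;y[:,350:]=0
for b in blobs(y,20):print("yel",b,toN(cast(c,[b[1]],.062)).round(1),toN(cast(c,[b[1]],.042)).round(1))
E
```

```text
t 11.8 tcpN [ -2.1 -83.3 148.2] yawtool 107.18 tilt [-0.0032  0.0013] F [-0.6  0.4  0.5] op 60.1 ff 0.0 q6 -0.69
([254, 0, 57, 31, 538], [280.4, 21.0]) [[-16.2, 47.9], [16.8, 47.9], [17.2, 31.7], [-16.5, 31.8]]
([263, 156, 13, 37, 428], [268.7, 173.8]) [[-11.9, -43.9], [-4.0, -43.9], [-4.0, -68.3], [-12.2, -68.3]]
([285, 156, 12, 97, 1067], [290.4, 201.7]) [[2.6, -43.9], [9.9, -43.9], [10.8, -112.1], [3.0, -112.1]]
```

View pics/w4.png

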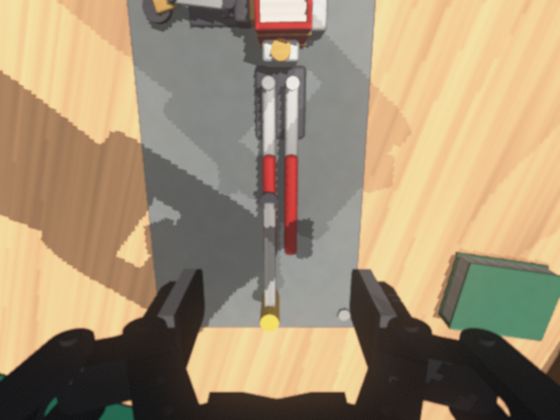

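The clamp is locked: the grips run parallel at columns 268 and 291, about 22 mm over their outer faces. The book sits between the jaws and the knob top is at (270,323).

```bash
python3 - <<'E'
from h import *
c=shot("wrist");print(toN(cast(c,[[270,323],[261,323],[279,323]],.062)).round(1).tolist())
p=toN(ctrl.get_state()["eef_pos"])[0];t=np.array([-22,-157,26]);d=t-p;print(p.round(1),(d[:2]@ax()).round(1),d[2].round(1), "unit -x",(-ax()[0]).round(3))
E
```

```text
[[-7.4, -158.6, 62.0], [-13.7, -158.6, 62.0], [-1.0, -158.6, 62.0]]
[ -1.8 -83.5 148.9] [  2.4 -76.2] -122.9 unit -x [-0.955 -0.296]
```

Call:
move_arm:
  plan: [1.2, -38, 0, 0, 0, 0, 54, 1.2, -38, 0, 0, 0, 0, 54, 0, 0, 0, 0, 0, 0, 54, 0, 0, -41, 0, 0, 0, 54, 0, 0, -41, 0, 0, 0, 54, 0, 0, -41, 0, 0, 0, 54, 0, 0, 0, 0, 0, 0, 54]

```text
time: 12.6
eef_pos: [0.5851, -0.205, 0.0198]
tcp_rot: [0.594, 0.805, -0.001, -0.008]
contact_force: [-0.4, 0.4, -0.8]
opening: 0.629
finger_force: 0.0
```

```bash
python3 - <<'E'
from h import *
st();print((ctrl.get_state()["contact_force"][:2]@ax().T).round(2))
E
```

```text
t 12.6 tcpN [ -25.6 -152.4   19.8] yawtool 107.18 tilt [-0.0133  0.0075] F [-0.4  0.4 -0.8] op 53.7 ff 0.0 q6 -0.8
[-0.32  0.47]
```

Call:
move_arm:
  plan: [0, 0, 0, 0, 0, 0, 54, 0, 0, 0, 0, 0, 0, 54]

```text
time: 12.8
eef_pos: [0.5924, -0.209, 0.0301]
tcp_rot: [0.593, 0.805, 0.0, 0.002]
contact_force: [0.6, -0.5, 0.8]
opening: 0.631
finger_force: 0.0
```

```bash
python3 - <<'E'
from h import *
st();print((ctrl.get_state()["contact_force"][:2]@ax().T).round(2))
E
```

```text
t 12.8 tcpN [ -19.8 -158.5   30.1] yawtool 107.19 tilt [ 0.0041 -0.0022] F [ 0.6 -0.5  0.8] op 53.9 ff 0.0 q6 -0.8
[ 0.45 -0.64]
```

Call:
move_arm:
  plan: [-3.9, -0.8, 0, 0, 0, 0, 54, -3.9, -0.8, 0, 0, 0, 0, 54, -3.9, -0.8, 0, 0, 0, 0, 54, -3.9, -0.8, 0, 0, 0, 0, 54, -3.9, -0.8, 0, 0, 0, 0, 54, -3.9, -0.8, 0, 0, 0, 0, 54, -3.9, -0.8, 0, 0, 0, 0, 54, 0, 0, 0, 0, 0, 0, 54]

```text
time: 13.6
eef_pos: [0.5627, -0.214, 0.0272]
tcp_rot: [0.594, 0.805, 0.0, -0.0]
contact_force: [1.8, 0.3, 0.9]
opening: 0.634
finger_force: 0.6
```

```bash
python3 - <<'E'
from h import *
st();print((ctrl.get_state()["contact_force"][:2]@ax().T).round(2))
E
```

```text
t 13.6 tcpN [ -49.7 -154.4   27.2] yawtool 107.15 tilt [-0.0002  0.0002] F [1.8 0.3 0.9] op 54.1 ff 0.6 q6 -0.83
[ 1.8  -0.28]
```

Call:
move_arm:
  plan: [-2, -0.4, 0, 0, 0, 0, 54, -2, -0.4, 0, 0, 0, 0, 54, -2, -0.4, 0, 0, 0, 0, 54, -2, -0.4, 0, 0, 0, 0, 54, -2, -0.4, 0, 0, 0, 0, 54, -2, -0.4, 0, 0, 0, 0, 54, -2, -0.4, 0, 0, 0, 0, 54]

```text
time: 14.3
eef_pos: [0.5488, -0.2166, 0.027]
tcp_rot: [0.593, 0.805, -0.0, -0.0]
contact_force: [0.3, -0.4, 0.5]
opening: 0.634
finger_force: 0.2
```

```bash
python3 - <<'E'
from h import *
st();print((ctrl.get_state()["contact_force"][:2]@ax().T).round(2))
E
```

```text
t 14.3 tcpN [ -63.8 -152.8   27. ] yawtool 107.22 tilt [-0.001  -0.0001] F [ 0.3 -0.4  0.5] op 54.1 ff 0.2 q6 -0.85
[ 0.16 -0.47]
```

```bash
python3 - <<'E'
from h import *
c=shot("wrist");H=hsv(c)
rd=((H[...,0]<7)|(H[...,0]>173))&(H[...,1]>150)
for b in blobs(rd,60):
    x,y,w,h,_=b[0];print(b,toN(cast(c,[[x,y],[x+w,y+h]],.044)).round(1)[:,:2].tolist())
s=shot("scene");H=hsv(s);rd=((H[...,0]<6)|(H[...,0]>174))&(H[...,1]>150);rd[:170]=0;rd[255:]=0;rd[:,:205]=0;rd[:,345:]=0
for b in blobs(rd):print("red",b,toN(cast(s,[b[1]],.04)).round(1))
E
```

```text
([393, 0, 55, 70, 2414], [419.4, 29.3]) [[-29.4, -50.4], [-10.3, -70.0]]
([490, 0, 59, 203, 10508], [517.1, 95.5]) [[-0.2, -50.3], [30.6, -113.3]]
([389, 152, 20, 50, 231], [398.0, 182.5]) [[-26.7, -95.7], [-18.2, -113.0]]
red ([280, 197, 29, 17, 209], [295.6, 204.1]) [[ 2.6 75.4 40. ]]
red ([238, 209, 22, 8, 87], [249.3, 212.9]) [[-20.3 -78.1  40. ]]
red ([244, 218, 19, 14, 91], [253.3, 224.5]) [[ 25.6 -79.7  40. ]]
```

The clamp has tripped and the grips are back at their open places. I centre on the knob, back off upward, and check the result.

Call:
move_arm:
  plan: [4.8, 1.5, 0, 0, 0, 0, 54, 4.8, 1.5, 0, 0, 0, 0, 54, 4.8, 1.5, 0, 0, 0, 0, 60, 4.8, 1.5, 0, 0, 0, 0, 60, 0, 0, 0, 0, 0, 0, 60, 0, 0, 20, 0, 0, 0, 60, 0, 0, 40, 0, 0, 0, 60, 0, 0, 45, 0, 0, 0, 60, 0, 0, 45, 0, 0, 0, 60, -7, 22, 20, 0, 0, 0, 60, -10, 31, 20, 0, 0, 0, 60, -12, 40, 0, 0, 0, 0, 60]

```text
time: 15.6
eef_pos: [0.5409, -0.1185, 0.2214]
tcp_rot: [0.594, 0.804, 0.001, 0.004]
contact_force: [-0.1, 1.0, -0.8]
opening: 0.703
finger_force: 0.0
```

Call:
move_arm:
  plan: [-12, 40, 0, 0, 0, 0, 60, -12, 40, 0, 0, 0, 0, 60, -12, 40, 0, 0, 0, 0, 60, 0, 0, 0, 0, 0, 0, 60, 0, 0, 0, 0, 0, 0, 60, 0, 0, 0, 0, 0, 0, 60]

```text
time: 16.2
eef_pos: [0.5037, 0.0015, 0.2173]
tcp_rot: [0.594, 0.805, -0.0, 0.0]
contact_force: [0.4, 0.6, 0.4]
opening: 0.702
finger_force: 0.0
```

```bash
python3 - <<'E'
from h import *
st();c=shot("wrist");H=hsv(c);cv2.imwrite("pics/w5.png",c["color"][:,:,::-1])
rd=((H[...,0]<7)|(H[...,0]>173))&(H[...,1]>150)
for b in blobs(rd,20):
    x,y,w,h,_=b[0];print(b,[toN(cast(c,[[x,y],[x+w,y+h]],z)).round(1)[:,:2].tolist() for z in (.078,.044)])
s=shot("scene","pics/sc5.png")
E
```

```text
t 16.2 tcpN [-42.3  68.9 217.3] yawtool 107.15 tilt [ 0.0003 -0.0005] F [0.4 0.6 0.4] op 60.0 ff 0.0 q6 -0.5
([312, 138, 40, 112, 505], [328.3, 198.9]) [[[-16.5, 116.5], [18.4, 27.0]], [[-13.3, 113.4], [25.7, 13.1]]]
([294, 303, 13, 24, 195], [299.8, 314.4]) [[[-28.1, -21.4], [-16.6, -44.9]], [[-26.4, -41.1], [-13.4, -67.4]]]
([334, 303, 18, 62, 491], [342.6, 332.5]) [[[5.8, -21.5], [24.8, -84.2]], [[11.7, -41.2], [32.9, -111.4]]]
```

View pics/w5.png

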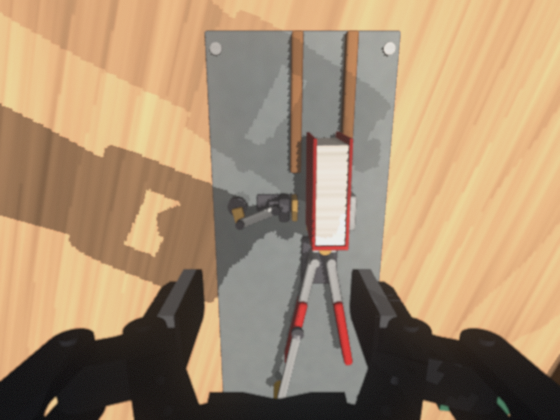

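The picture shows the jaws open, the pad at (295,208) clear of the book, and the book standing with its spine at row 250. I'll take one close look straight down at the gap between spine and stop.

Call:
move_arm:
  plan: [24.8, -32.8, 0, 0, 0, 0, 60, 24.8, -32.8, 0, 0, 0, 0, 60, 24.8, -32.8, 0, 0, 0, 0, 60, 0, 0, -32, 0, 0, 0, 60, 0, 0, -32, 0, 0, 0, 60, 0, 0, -32, 0, 0, 0, 60, 0, 0, 0, 0, 0, 0, 60, 0, 0, 0, 0, 0, 0, 60, 0, 0, 0, 0, 0, 0, 60, 0, 0, 0, 0, 0, 0, 60]

```text
time: 17.3
eef_pos: [0.5793, -0.0968, 0.1238]
tcp_rot: [0.594, 0.805, 0.001, 0.002]
contact_force: [0.0, 0.4, 0.3]
opening: 0.707
finger_force: 0.0
```

```bash
python3 - <<'E'
from h import *
st();c=shot("wrist");print("cam",toN(c["o"]).round(1))
for z in (44,52,78):print(z,proj(c,toW([[0,15,z],[0,25,z],[0,27,z]])).round(1).tolist())
u,v=proj(c,toW([[0,26,60]]))[0].astype(int);v0=max(v-50,0);u0=u-65;print(u0,v0)
cv2.imwrite("pics/w6c.png",cv2.resize(c["color"][v0:v0+100,u0:u0+130,::-1],None,fx=6,fy=6,interpolation=cv2.INTER_CUBIC))
E
```

```text
t 17.3 tcpN [  0.8 -47.4 123.8] yawtool 107.17 tilt [ 0.0042 -0.0015] F [0.  0.4 0.3] op 60.4 ff 0.0 q6 -0.64
cam [[-1.00e-01  2.60e+01  2.66e+02]]
44 [[275.5, 121.2], [275.5, 103.2], [275.5, 99.5]]
52 [[275.5, 121.9], [275.5, 103.2], [275.5, 99.4]]
78 [[275.5, 124.7], [275.5, 103.5], [275.5, 99.1]]
210 51
```

View pics/w6c.png

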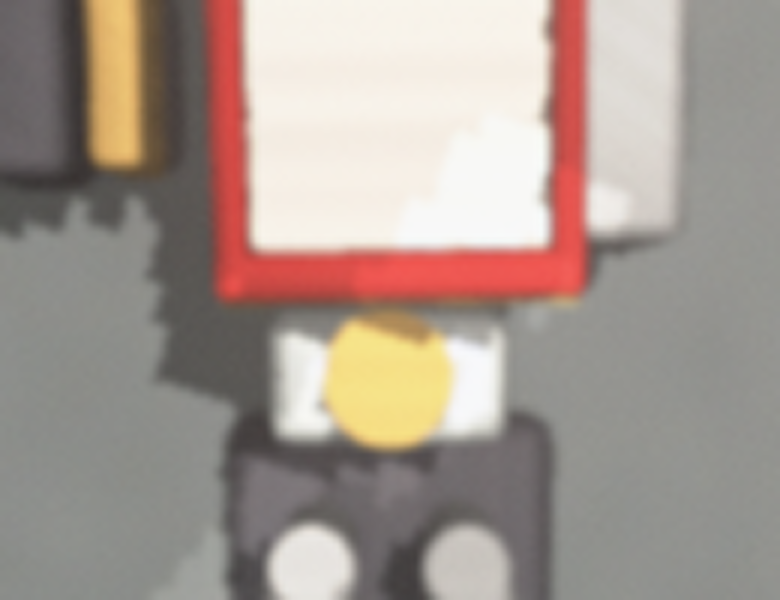

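Looking straight down, the spine edge at crop row 300 is at y ≈ 26 mm. The stop's 12 mm top ends at row 438, which puts its face at y ≈ 25.5–26, so the gap is under 1 mm and the book is home. The gripper is clear of everything.

```bash
python3 -c "
from plant import order
print(order.sign_off())"
```

```text
the job is handed in; nothing more can be done
None
```

The job is handed in: the book was pressed on the stop at about 4–5 N, the clamp locked and held it unaided for over a second, then released, and the book stands home (gap under 1 mm) in the open clamp, at about 17 s.

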